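Find the unmarked lid release of a specimen incubator and open it

ROBOT

A 6-joint arm with a two-finger parallel gripper is mounted at the origin on a cart in front of the work surface, level with it; the furniture and walls round the work are solid. World frame = base frame: x ahead of the robot, y to its left, z up, the work surface at z = 0. Lengths are in m, angles in rad, forces in N, time in s.
With the tool pointing down it reaches from about 0.375 to 0.9 m from the base axis. Payload 3.1 kg.
Tool frame: the origin (TCP) lies midway between the tips of the shut fingers; the grasp point (between the pads) lies robot.tcp_to_grasp behind it (robot.tcp_to_grasp is the distance from the TCP to the grasp point, in m); z points along the fingers, y is the direction in which the jaws open and shut (so a half turn about z gives the same grasp; the last joint's range is limited). The gripper opens to 87 mm and grips with 3 to 60 N. Pads are 19 mm wide; open, the fingers measure 117 mm over their backs; the gripper's body (75 mm by 190 mm) begins 51 mm behind the grasp point.
Start: joints at [0.968, 0.527, 1.433, -0, 1.181, -0.178], TCP at [0.258, 0.569, 0.223] pointing down, gripper open.
Joint ranges: [-3.08, 3.08], [-0.75, 2.2], [0.22, 2.44], [-1.43, 4.57], [0, 2.65], [-2.85, 2.85]. Speed limits (rad/s): [2.79, 2.79, 3.14, 3.14, 3.14, 3.14].

INTERFACE

Orientations are given as a unit quaternion [x, y, z, w].
In Python, from rig import robot, cams, nets gives the robot as it stands. The module is installed in compiled form; this text tells all that it offers.
- The arm moves only by the tool play_rows, never from a script. Its argument "commands" is a list of rows, each an object of numbers: "x", "y", "z": the shift along the tool's x, y, z in mm; "spin": the turn about the tool's z in rad. In form: [{"x": .., "y": .., "z": .., "spin": ..}, ...]. A call has 1 to 8 rows; each row shifts and turns the pose as measured when the row begins, along the tool's axes as they then stand; what a row does not reach is not made up. A row lasts 1/10 s, in which the tool goes at most 50 mm and 8.59 degrees, less where a joint would pass 70% of its speed; a pose out of reach is approached as far as the arm can. A call is refused whole if a number of a shift passes 50 or a number of a turn 0.15, either way. A call with a gripper value outside its range is refused whole. "grip" is the opening, from 0 (shut) to 1 (fully open), set as the call begins (left out, the last holds). The fingers move at their own pace and stop on an object; "newtons" is the grip in N (left out, the last holds). Time passes only in rows, so rows that do not move let the fingers close. It gives the time, the measured TCP pose, the force and the opening at its end, in the units of the state.
- robot.get_obs(): the state, without advancing time (a new reading comes with each control period).
- cams.camera(name): name is "scene" or "top" or "wrist"; returns a dict with "img" (420x560x3 uint8, red, green, blue), "fx", "fy", "cx", "cy" (pixels), "world_to_cam" (4x4, takes a point from world to camera coordinates); the wrist camera has in their place "mount" (4x4, takes a point from camera to tool coordinates, whose origin is the TCP and whose axes are the flange's). Camera axes: x right, y up, looking along -z (the intrinsics and any distortion apply to the point x, -y, -z); pixel columns grow to the right and rows downward; lengths in m; the calibration is good to about 2 mm. The wrist camera is an equidistant fisheye: a pixel r from the principal point sees the ray r / f radians off the axis. A picture is of the moment at which its call begins: read the wrist's pose just before it. There is no depth.
- robot.hand_in(): hands the job in, once; it reports no verdict.
Trained networks look in a picture, given as the dict that the camera call returned (one of the last four; its "shot" number tells which), for a name from the list of things; names that differ only in an ending like _2 or _b are one class to them, and where a whole thing is asked for, a point or a joint stands for the part that bears it (a point fixed in the world has none). Each returns a list of dicts, best first, with "conf" (0 to 1); they miss things now and then, are a little off and sometimes report something else, mostly with a low value. They report only what shows in the picture. A call takes as long as a camera call.
- nets.outline_of(picture, name): "region" (420x560 bool, what is visible of it) and "pixel" ([column, row] in pixels, amid what is visible of it).
The state is a dict: "time": time; "q": joint angles; "joint_velocities": joint speeds; "joint_torque": joint torques, N m; "position": TCP position; "tool_rot": TCP orientation; "ft_force": force on the tool from outside, world axes, zero at the start; "moment": the same for the moment, N m; "grip_width": finger opening in m.
Only numpy, scipy, OpenCV 4.12 (cv2) and the standard library are available. Lean on these libraries where they do the work, as an engineer would, in place of code of your own. Each camera call takes 0.05 s, during which the arm holds its last target.

TASK

Open the white bench incubator so that its jars can be seen to: feel lightly over the four flush pads in its front deck for the one that gives (it is the lid release; the other three are blanking pads) and press it until the lid springs ajar, then push the lid with the fingertips all the way up and back until it rests open on its stop. Only touch and push; lift nothing, and leave the jars inside and the things standing round the incubator where they are.

Things in the scene. Friction and masses are not known exactly. Their poses are not given: they have to be found in the camera images.
- incubator: White bench incubator, 270 (x) x 280 (y) x 115 mm to its deck and rims, fixed; its place and yaw vary. Origin: centre of its underside on the worktop; x points from its front (with the display) to its back, y to its left, z up. The front 88 mm of its top is the level deck with the pads; behind it lies the lid, 170 mm deep, 276 wide, 20 thick (z = 115 to 135 shut), over a well with three jars
- deck (a point): Centre of the deck top, x = -91, y = 0, z = 115 mm on the incubator. Four square 47 mm openings lie in a row along y, 64 mm apart, each with a flat white 45 mm pad whose top is 2 mm below the deck. One pad, in any of the four places, is the release; the others are rigid blanks that look the same, so only touch tells
- pad_1 (a point): Centre of the top of the first pad, the rightmost seen from the robot: x = -91, y = -96, z = 113 mm on the incubator. Release or blank
- pad_2 (a point): Centre of the top of the second pad: x = -91, y = -32, z = 113 mm on the incubator. Release or blank
- pad_3 (a point): Centre of the top of the third pad: x = -91, y = 32, z = 113 mm on the incubator. Release or blank
- pad_4 (a point): Centre of the top of the fourth pad, the leftmost: x = -91, y = 96, z = 113 mm on the incubator. Release or blank
- release (a joint): Travel of the release pad, m: 0 = up, 0.006 = fully down; does not tell which of the four pads it is. It yields at 2 N, needs 5 N for its full travel, frees the lid when about 5 mm down, and springs back by itself
- lid (a joint): Angle of the lid, rad: 0 = shut and latched; about 0.45 = sprung ajar, held there by spring arms within a second of the release; 1.57 = upright; 1.8 = open on its stop. From 0.45 on it swings freely (lid about 0.35 kg): let go below about 1.45 it falls back to 0.45, above that on to its stop
- hinge (a point): Middle of the lid's hinge line, along its rear lower edge: x = 125, y = 0, z = 115 mm on the incubator; parallel to the incubator's y
- lid_edge (a point): Middle of the lid's lower front edge, 170 mm from the hinge line; it rises and goes back with the lid on an arc about the hinge. A finger in front of the raised edge, tip some 25 mm below it, swings the lid open when moved back (incubator +x) and up along that arc
- jar_1: White lidded specimen jar, 41 mm wide, 58 mm high, standing in a pocket of the block in the well; origin at the centre of its underside. Not to be moved
- jar_2: Second such jar in the well. Not to be moved
- jar_3: Third such jar in the well. Not to be moved
- dropper: Small white bottle with a red cap, 28 mm wide, 70 mm high, standing to the right of the incubator; origin at the centre of its underside. Not to be moved
- reagent: White bottle with a white cap and a blue band, 50 mm wide, 135 mm high, standing to the right of the incubator; origin at the centre of its underside. Not to be moved
- timer: White lab timer with a display, 42 x 66 x 57 mm, standing to the left of the incubator; origin at the centre of its underside. Not to be moved

How it is judged:
On the way, in this order (a step that is already met when the one before it is completed fails the run):
1. the release pad is found and pressed (value of joint release above 0.003 m).
2. the lid springs ajar (value of joint lid above 0.3 rad), for 0.1 s.
At the end, for the whole second after the job is handed in: The lid stands still, back past upright against its stop (beyond 1.65 rad), the release pad is up again (within 1 mm), the jars are in their pockets (within 12 mm) and the bottles and the timer stand where they stood (within 15 mm) (value of joint lid above 1.65 rad and velocity of joint lid between -0.05 and 0.05 rad/s and value of joint release below 0.001 m and distance of each of jar_1, jar_2, jar_3 from where it was at the start of the episode below 0.012 m and distance of each of dropper, reagent, timer from where it was at the start of the episode below 0.015 m); the robot touches nothing.
It fails at once if a jar in the well was moved or lifted (more than 12 mm) (distance of any of jar_1, jar_2, jar_3 from where it was at the start of the episode above 0.012 m).
It fails at once if a bottle or the timer beside the incubator was moved or lifted (more than 15 mm) (distance of any of dropper, reagent, timer from where it was at the start of the episode above 0.015 m).
It fails at once if the incubator or a pad was pushed hard (more than 90 N) (contact force between the fingers and anything else above 90 N).
It also fails if it takes over 51 s, if anything falls off the work surface, if the arm or the gripper's body presses on something with over 40 N, if the wrist force passes 120 N, or if a joint passes its speed limit or range.

## Working session

There is one attempt and no reset: what is moved stays moved. The work goes in short steps, Python scripts to look and compute and a tool call to move; the robot and the scene stay as the last step left them, time stands still between calls to the robot, and variables do not carry over. Pictures are saved under pics/ and viewed, and the job is handed in when it is done.

Besides the shell and the picture viewer there is one more tool, called after ">>>" by a JSON object that holds its "op" and its "data". play_rows: Moves the arm, as the interface text tells. Its arguments: {"type":"object","properties":{"commands":{"type":"array"},"grip":{"type":"number"},"newtons":{"type":"number"}},"required":["commands"]}

```bash
mkdir -p pics; python3 - <<'E'
from rig import robot,cams,nets
import cv2,numpy as np
o=robot.get_obs();print(o)
print(robot.tcp_to_grasp)
for n in ["scene","top"]:
    p=cams.camera(n);cv2.imwrite(f"pics/{n}0.png",p["img"][:,:,::-1])
    print(n,p["fx"],p["fy"],p["cx"],p["cy"],p["world_to_cam"],p.keys())
    for t in ["incubator","deck","pad_1","lid","timer","dropper","reagent"]:
        for r in nets.outline_of(p,t)[:5]:
            ys,xs=np.where(r["region"]);print(t,round(r["conf"],2),r["pixel"],xs.min(),xs.max(),ys.min(),ys.max(),len(xs))
E
```

```text
{'time': 0.0, 'q': array([ 9.67503487e-01,  5.28480033e-01,  1.43388270e+00, -3.09287955e-05,
        1.18139501e+00, -1.78521372e-01]), 'joint_velocities': array([ 0.00095986,  0.00068871,  0.00062835,  0.00061196, -0.00157887,
       -0.00049239]), 'joint_torque': array([-4.73796626e-04, -4.40047967e+01, -1.76590294e+01,  6.33142982e-02,
        5.82370616e-02, -1.67531516e-04]), 'position': array([0.25714586, 0.56885449, 0.22156935]), 'tool_rot': array([ 2.10786748e-01,  9.77531470e-01, -1.00632740e-03, -3.99256213e-04]), 'ft_force': array([-0.26101918, -0.86668725,  0.10937527]), 'moment': array([-0.00107973, -0.00277385,  0.01450271]), 'grip_width': 0.08700842539643545}
0.0187
scene 416.2500127732456 416.2500127732456 284.87325467497567 209.22504691068218 [[ 0.89164287 -0.45263097 -0.00990925 -0.48900571]
 [ 0.31341661  0.60131237  0.73497855 -0.25272954]
 [-0.3267155  -0.6584441   0.67801795 -0.82994688]
 [ 0.          0.          0.          1.        ]] dict_keys(['img', 'fx', 'fy', 'cx', 'cy', 'world_to_cam', 'shot'])
deck 0.9 [295.3, 226.2] 208 377 154 307 14536
pad_1 0.72 
[... 304 characters left out ...]
82 417 292 347 1396
top 403.20284767417667 403.20284767417667 284.2301565406168 212.92797621188808 [[ 0.03024271 -0.99952683 -0.00561193  0.02934436]
 [ 0.99518082  0.02958632  0.09348677 -0.56342008]
 [-0.0932765  -0.00841218  0.99560471 -1.29809831]
 [ 0.          0.          0.          1.        ]] dict_keys(['img', 'fx', 'fy', 'cx', 'cy', 'world_to_cam', 'shot'])
incubator 0.86 [302.3, 206.1] 253 352 164 259 7149
deck 0.81 [298.8, 204.9] 253 352 163 258 7093
pad_1 0.91 [301.8, 210.2] 253 352 163 259 7332
lid 0.87 [300.2, 195.9] 253 348 165 230 5071
timer 0.6 [179.5, 250.2] 166 186 239 260 287
dropper 0.59 [387.0, 230.0] 380 391 227 236 84
reagent 0.59 [301.9, 197.8] 253 349 165 230 5204
```

```bash
python3 - <<'E'
import cv2
a=cv2.imread("pics/top0.png")[130:300,140:440];cv2.imwrite("pics/topz.png",cv2.resize(a,None,fx=2.6,fy=2.6,interpolation=cv2.INTER_CUBIC))
a=cv2.imread("pics/scene0.png")[130:370,160:440];cv2.imwrite("pics/scenez.png",cv2.resize(a,None,fx=2.5,fy=2.5,interpolation=cv2.INTER_CUBIC))
E
```

```text
(no output)
```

View pics/topz.png

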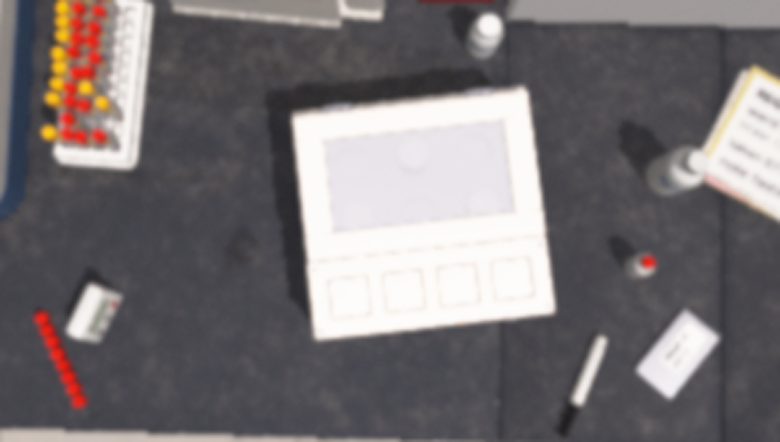

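View pics/scenez.png

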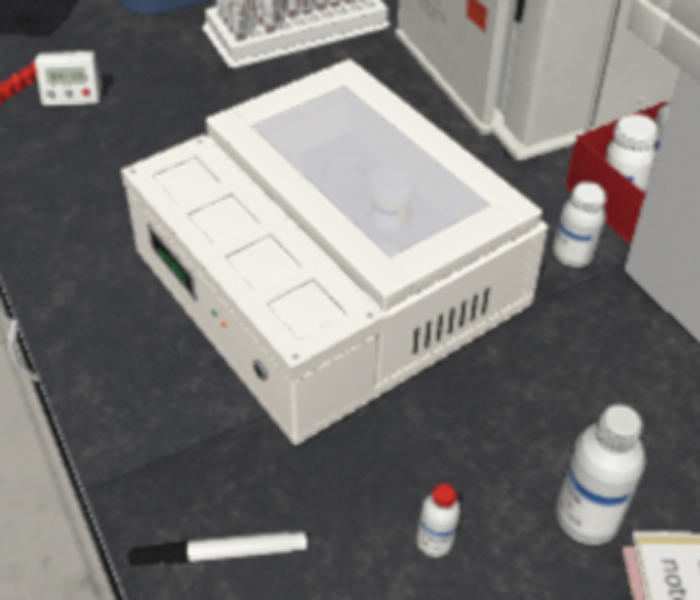

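```bash
cat > h.py <<'E'
import numpy as np
from scipy.optimize import least_squares
C={'scene':(416.25,284.873,209.225,np.array([[0.89164287,-0.45263097,-0.00990925,-0.48900571],[0.31341661,0.60131237,0.73497855,-0.25272954],[-0.3267155,-0.6584441,0.67801795,-0.82994688]])),
'top':(403.203,284.230,212.928,np.array([[0.03024271,-0.99952683,-0.00561193,0.02934436],[0.99518082,0.02958632,0.09348677,-0.56342008],[-0.0932765,-0.00841218,0.99560471,-1.29809831]]))}
def proj(n,P):
    f,cx,cy,M=C[n];c=M[:,:3]@P+M[:,3];return np.array([cx+f*c[0]/-c[2],cy-f*c[1]/-c[2]])
def w(p,P):
    c,s=np.cos(p[2]),np.sin(p[2]);return np.array([p[0]+c*P[0]-s*P[1],p[1]+s*P[0]+c*P[1],P[2]])
E
python3 - <<'E'
from h import *
pads=[(-.091,y,.113) for y in(.096,.032,-.032,-.096)]
T=[(350,297),(404,291),(459,284),(514,278),(292,113),(527,88),(315,339),(555,312)]
TP=pads+[(.125,.138,.135),(.125,-.138,.135),(-.135,.14,.115),(-.135,-.14,.115)]
S=[(187,181),(225,220),(264,261),(307,309),(297,441)]
SP=pads+[(-.135,-.14,0)]
t=[((u+.5)/2.6-.5+140,(v+.5)/2.6-.5+130) for u,v in T]
s=[((u+.5)/2.5-.5+160,(v+.5)/2.5-.5+130) for u,v in S]
def f(p,which='both'):
    r=[]
    if which!='s': r+=[proj('top',w(p,np.array(P)))-np.array(x) for P,x in zip(TP,t)]
    if which!='t': r+=[proj('scene',w(p,np.array(P)))-np.array(x) for P,x in zip(SP,s)]
    return np.concatenate(r)
for k in['t','s','both']:
    r=least_squares(f,[.55,0,0],args=(k,));print(k,r.x,np.round(r.fun,1))
p=r.x
for P in pads[::-1]+[(.125,0,.115),(-.045,0,.115)]: print(P,w(p,np.array(P)).round(4))
# bystander estimates on table
from scipy.optimize import fsolve
for n,px in [('timer',(95,335)),('dropper',(640,272)),('reagent',(668,185))]:
    u=np.array(px)/2.6+[140,130]
    print(n,fsolve(lambda q:proj('top',np.array([q[0],q[1],0.02]))-u,[.5,0]))
E
```

```text
t [ 0.5631689  -0.00890506  0.14280403] [-0.1 -0.3 -0.  -0.4 -0.3 -0.1 -0.6 -0.1  0.5  1.2  0.1  0.6  0.5 -0.4
 -0.1 -0.4]
s [ 0.56255787 -0.00529996  0.1554822 ] [-0.4 -1.3 -0.6 -1.3  0.  -0.8  0.5 -1.5  0.4  3.9]
both [ 0.56299611 -0.0077364   0.14442268] [-0.4 -0.2 -0.3 -0.3 -0.6 -0.  -1.  -0.1  0.   1.3 -0.3  0.6  0.2 -0.3
 -0.4 -0.5  0.4 -1.1 -0.1 -1.   0.3 -0.3  0.5 -0.9  0.1  4.6]
(-0.091, -0.096, 0.113) [ 0.4868 -0.1158  0.113 ]
(-0.091, -0.032, 0.113) [ 0.4775 -0.0525  0.113 ]
(-0.091, 0.032, 0.113) [0.4683 0.0108 0.113 ]
(-0.091, 0.096, 0.113) [0.4591 0.0742 0.113 ]
(0.125, 0, 0.115) [0.6867 0.0103 0.115 ]
(-0.045, 0, 0.115) [ 0.5185 -0.0142  0.115 ]
timer [0.40162548 0.39384632]
dropper [ 0.50141319 -0.29005389]
reagent [ 0.61303066 -0.32484619]
```

>>> {"op": "play_rows", "data": {"commands": [{"x": 0,"y": 0,"z": 0,"spin": -0.142},{"x": 0,"y": 0,"z": 0,"spin": -0.142},{"x": 0,"y": 0,"z": 0,"spin": -0.142},{"x": 0,"y": 0,"z": 0,"spin": -0.142},{"x": 0,"y": 0,"z": 0,"spin": 0}], "grip": 0, "newtons": 20}}

```text
time: 1.3
position: [0.2575, 0.5695, 0.2227]
tool_rot: [-0.082, 0.997, 0.0, 0.0]
ft_force: [-0.6, 0.1, -0.0]
grip_width: 0.0549
```

```bash
cat >> h.py <<'E'
from scipy.spatial.transform import Rotation as R
POSE=np.array([0.5630,-0.0080,0.1435])
def to(target_inc,robot):
    """mm deltas in tool frame to reach incubator-frame point (m); also spin to align tool y with inc y"""
    o=robot.get_obs();Rt=R.from_quat(o['tool_rot']).as_matrix()
    d=w(POSE,np.array(target_inc))-o['position']
    ty=Rt[:,1];a=np.arctan2(ty[1],ty[0])-(POSE[2]+np.pi/2)
    c,s=np.cos(POSE[2]),np.sin(POSE[2]);e=o['position'][:2]-POSE[:2]
    print('t',round(o['time'],2),'inc pos mm',np.round([1e3*(c*e[0]+s*e[1]),1e3*(-s*e[0]+c*e[1]),1e3*o['position'][2]],1),'delta mm',(1e3*Rt.T@d).round(1),'spin',round(a,3),'tilt',Rt[:,2].round(3),'F',o['ft_force'].round(2),'w',round(o['grip_width'],4))
E
python3 - <<'E'
from h import *
from rig import robot,cams
to((-.096,.096,.16),robot)
print(cams.camera('wrist')['mount'])
E
```

```text
t 1.3 inc pos mm [-219.7  615.2  222.7] delta mm [-112.7 -521.8   62.6] spin 0.021 tilt [ 0.  0. -1.] F [-0.61  0.06 -0.04] w 0.0549
[[-4.20335489e-04  9.58187020e-01  2.86142374e-01  7.96410775e-02]
 [ 9.99999457e-01  1.29845232e-04  1.03416785e-03  1.07417966e-03]
 [ 9.53771991e-04  2.86142653e-01 -9.58186554e-01 -1.61989488e-01]
 [ 0.00000000e+00  0.00000000e+00  0.00000000e+00  1.00000000e+00]]
```

>>> {"op": "play_rows", "data": {"commands": [{"x": -10,"y": -48,"z": 0,"spin": 0.02},{"x": -10,"y": -48,"z": 0,"spin": 0},{"x": -10,"y": -48,"z": 0,"spin": 0},{"x": -10,"y": -48,"z": 0,"spin": 0},{"x": -10,"y": -48,"z": 0,"spin": 0},{"x": -10,"y": -48,"z": 0,"spin": 0},{"x": -10,"y": -48,"z": 0,"spin": 0},{"x": -10,"y": -48,"z": 0,"spin": 0}]}}

```text
time: 2.15
position: [0.3923, 0.198, 0.2224]
tool_rot: [-0.064, 0.998, 0.004, 0.005]
ft_force: [0.3, 0.1, -0.4]
grip_width: 0.0007
```

```bash
python3 - <<'E'
from h import *
from rig import robot,cams
to((-.096,.096,.16),robot)
E
```

```text
t 2.15 inc pos mm [-139.5  228.3  222.4] delta mm [ -45.  -132.    61.9] spin -0.016 tilt [ 0.009  0.008 -1.   ] F [ 0.29  0.07 -0.39] w 0.0007
```

>>> {"op": "play_rows", "data": {"commands": [{"x": -15,"y": -44,"z": 10,"spin": -0.01},{"x": -15,"y": -44,"z": 15,"spin": 0},{"x": -12,"y": -38,"z": 20,"spin": 0},{"x": 0,"y": 0,"z": 10,"spin": 0},{"x": 0,"y": 0,"z": 0,"spin": 0}]}}

```text
time: 2.65
position: [0.4578, 0.0685, 0.168]
tool_rot: [-0.056, 0.998, 0.003, 0.01]
ft_force: [-0.6, -0.7, 0.0]
grip_width: 0.0003
```

```bash
python3 - <<'E'
from h import *
from rig import robot,cams
import cv2
to((-.096,.096,.125),robot)
cv2.imwrite('pics/w1.png',cams.camera('wrist')['img'][:,:,::-1])
cv2.imwrite('pics/s1.png',cams.camera('scene')['img'][:,:,::-1])
E
```

```text
t 2.65 inc pos mm [-93.2  90.8 168. ] delta mm [ 3.8  4.9 42.9] spin -0.031 tilt [ 0.02   0.008 -1.   ] F [-0.58 -0.66  0.01] w 0.0003
```

View pics/w1.png

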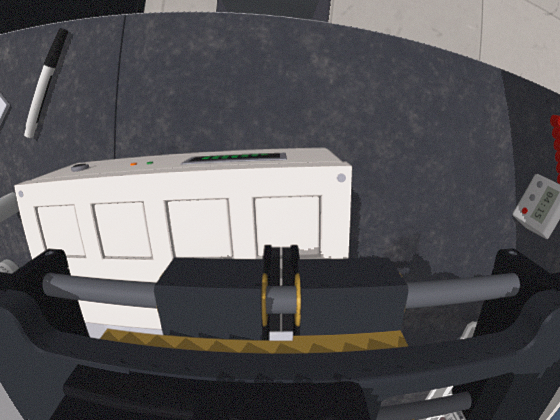

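View pics/s1.png

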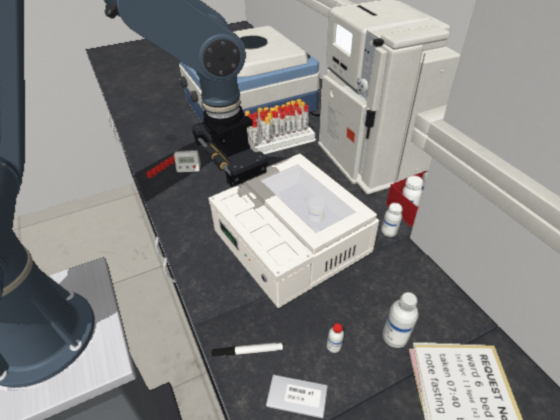

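```bash
python3 - <<'E'
from h import *
from rig import robot,cams
import cv2
o=robot.get_obs();p=cams.camera('wrist');M=p['mount']
Rt=R.from_quat(o['tool_rot']).as_matrix()
im=p['img'][:,:,::-1].copy()
def pw(P):
    c=np.linalg.inv(M)@np.r_[Rt.T@(P-o['position']),1];x,y,z=c[0],-c[1],-c[2]
    th=np.arctan2(np.hypot(x,y),z);k=th/np.hypot(x,y);return p['cx']+p['fx']*k*x,p['cy']+p['fy']*k*y
for y in(-.096,-.032,.032,.096):
    q=[pw(w(POSE,np.array([-.091+a*.0225,y+b*.0225,.113]))) for a,b in((1,1),(1,-1),(-1,-1),(-1,1))]
    cv2.polylines(im,[np.int32(q)],True,(0,0,255),1)
q=[pw(w(POSE,np.array([-.135,b*.14,.115]))) for b in(1,-1)]
cv2.polylines(im,[np.int32(q)],True,(255,0,0),1)
cv2.imwrite('pics/w2.png',cv2.resize(im[140:300,0:400],None,fx=2,fy=2))
E
```

```text
(no output)
```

View pics/w2.png

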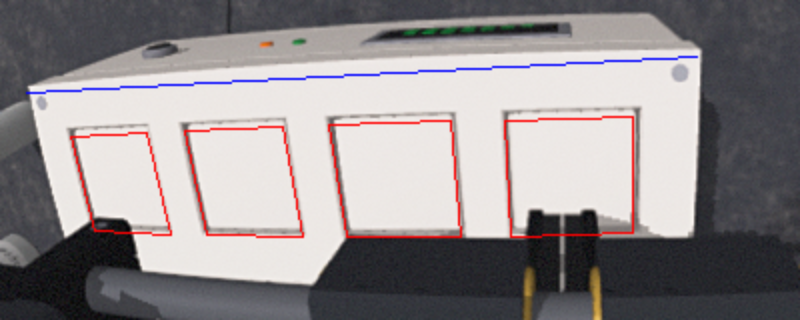

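>>> {"op": "play_rows", "data": {"commands": [{"x": 4,"y": 4,"z": 20,"spin": -0.03},{"x": 0,"y": 0,"z": 20,"spin": 0},{"x": 0,"y": 0,"z": 4,"spin": 0},{"x": 0,"y": 0,"z": 0,"spin": 0}]}}

```text
time: 3.2
position: [0.4553, 0.0793, 0.1281]
tool_rot: [-0.078, 0.997, 0.003, 0.016]
ft_force: [0.4, 0.8, 1.4]
grip_width: 0.0005
```

```bash
python3 - <<'E'
from h import *
from rig import robot,cams
to((-.096,.096,.115),robot)
E
```

```text
t 3.2 inc pos mm [-94.1 101.8 128.1] delta mm [ 2.3 -5.8 13. ] spin 0.013 tilt [ 0.031  0.008 -1.   ] F [0.35 0.83 1.36] w 0.0005
```

>>> {"op": "play_rows", "data": {"commands": [{"x": 2,"y": -5,"z": 5,"spin": 0.01},{"x": 0,"y": 0,"z": 4,"spin": 0}]}}

```text
time: 3.4
position: [0.4553, 0.075, 0.1206]
tool_rot: [-0.074, 0.997, 0.002, 0.017]
ft_force: [0.7, -0.0, 0.0]
grip_width: 0.0006
```

>>> {"op": "play_rows", "data": {"commands": [{"x": 0,"y": 0,"z": 3,"spin": 0}]}}

```text
time: 3.5
position: [0.4557, 0.075, 0.1178]
tool_rot: [-0.074, 0.997, 0.002, 0.018]
ft_force: [0.5, -0.3, -0.6]
grip_width: 0.0005
```

>>> {"op": "play_rows", "data": {"commands": [{"x": 0,"y": 0,"z": 2,"spin": 0}]}}

```text
time: 3.6
position: [0.4559, 0.0748, 0.1159]
tool_rot: [-0.074, 0.997, 0.002, 0.018]
ft_force: [-0.5, -0.7, 1.0]
grip_width: 0.0003
```

>>> {"op": "play_rows", "data": {"commands": [{"x": 0,"y": 0,"z": 2,"spin": 0}]}}

```text
time: 3.7
position: [0.4562, 0.0748, 0.1139]
tool_rot: [-0.073, 0.997, 0.002, 0.018]
ft_force: [0.5, -0.2, -0.3]
grip_width: 0.0008
```

>>> {"op": "play_rows", "data": {"commands": [{"x": 0,"y": 0,"z": 2,"spin": 0}]}}

```text
time: 3.8
position: [0.4563, 0.0747, 0.1119]
tool_rot: [-0.073, 0.997, 0.002, 0.018]
ft_force: [-1.6, 0.3, 4.2]
grip_width: 0.0001
```

>>> {"op": "play_rows", "data": {"commands": [{"x": 0,"y": 0,"z": 2,"spin": 0}]}}

```text
time: 3.9
position: [0.4562, 0.0748, 0.11]
tool_rot: [-0.073, 0.997, 0.002, 0.018]
ft_force: [-1.3, 0.9, 4.9]
grip_width: 0.0005
```

>>> {"op": "play_rows", "data": {"commands": [{"x": 0,"y": 0,"z": 2,"spin": 0}]}}

```text
time: 4.0
position: [0.4562, 0.0748, 0.1081]
tool_rot: [-0.073, 0.997, 0.002, 0.018]
ft_force: [-1.5, -0.2, 4.3]
grip_width: 0.0008
```

>>> {"op": "play_rows", "data": {"commands": [{"x": 0,"y": 0,"z": 2,"spin": 0}]}}

```text
time: 4.1
position: [0.4563, 0.0748, 0.107]
tool_rot: [-0.073, 0.997, 0.002, 0.018]
ft_force: [-6.5, -0.4, 34.0]
grip_width: 0.0003
```

>>> {"op": "play_rows", "data": {"commands": [{"x": 2,"y": 0,"z": -10,"spin": 0},{"x": 2,"y": 0,"z": -15,"spin": 0},{"x": 2,"y": 0,"z": -10,"spin": 0},{"x": 0,"y": 0,"z": 0,"spin": 0},{"x": 0,"y": 0,"z": 0,"spin": 0}]}}

```text
time: 4.6
position: [0.4504, 0.0733, 0.1427]
tool_rot: [-0.073, 0.997, 0.002, 0.02]
ft_force: [0.1, -0.4, -0.4]
grip_width: 0.0005
```

```bash
python3 - <<'E'
from h import *
from rig import robot,cams
import cv2
to((-.06,0,.164),robot)
for n in('scene','wrist'): cv2.imwrite(f'pics/{n}3.png',cams.camera(n)['img'][:,:,::-1])
E
```

```text
t 4.6 inc pos mm [-99.8  96.6 142.7] delta mm [-40.4 -96.7 -19.8] spin 0.003 tilt [ 0.04   0.007 -0.999] F [ 0.12 -0.39 -0.44] w 0.0005
```

View pics/scene3.png

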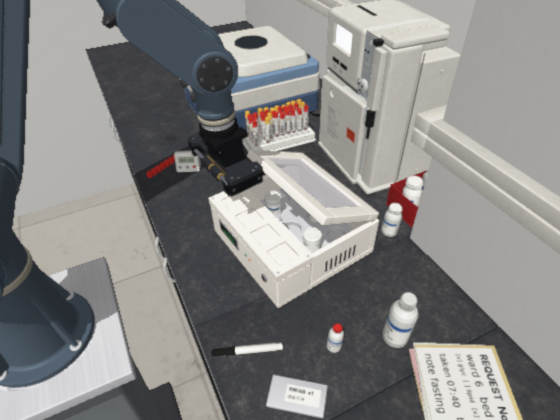

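View pics/wrist3.png

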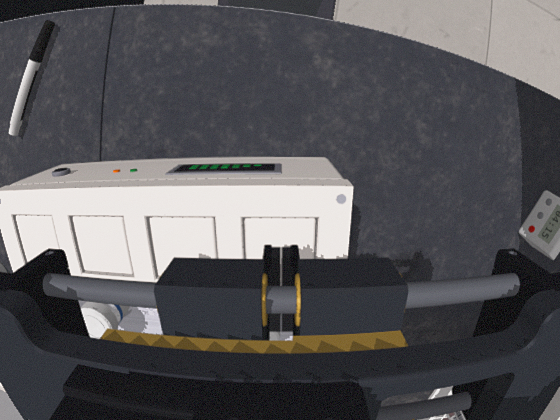

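>>> {"op": "play_rows", "data": {"commands": [{"x": 0,"y": -32,"z": -10,"spin": 0},{"x": 0,"y": -32,"z": -10,"spin": 0},{"x": -15,"y": -30,"z": 0,"spin": 0},{"x": -15,"y": 0,"z": 0,"spin": 0},{"x": -8,"y": 0,"z": 0,"spin": 0},{"x": 0,"y": 0,"z": 0,"spin": 0}]}}

```text
time: 5.3
position: [0.5005, -0.0166, 0.1603]
tool_rot: [-0.074, 0.997, 0.003, 0.016]
ft_force: [-0.1, 0.3, -0.8]
grip_width: 0.0006
```

```bash
python3 - <<'E'
from h import *
from rig import robot,cams
import cv2
to((-.0376,0,.166),robot)
for n in('scene',): cv2.imwrite(f'pics/{n}4.png',cv2.resize(cams.camera(n)['img'][120:320,150:430,::-1],None,fx=2.5,fy=2.5))
E
```

```text
t 5.3 inc pos mm [-63.1   0.4 160.3] delta mm [-25.7  -0.5  -4.9] spin 0.005 tilt [ 0.032  0.009 -0.999] F [-0.05  0.34 -0.77] w 0.0006
```

View pics/scene4.png

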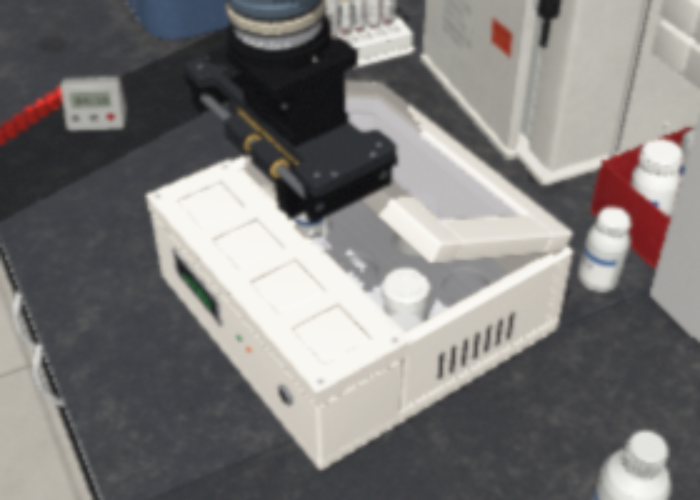

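The lid is ajar and the fingertips stand in front of its raised edge, so I'll start along the arc.

>>> {"op": "play_rows", "data": {"commands": [{"x": -12,"y": 0,"z": -2,"spin": 0},{"x": -12,"y": 0,"z": -2,"spin": 0},{"x": -6,"y": 0,"z": -8,"spin": 0},{"x": -8,"y": 0,"z": -12,"spin": 0},{"x": -9,"y": 0,"z": -12,"spin": 0}]}}

```text
time: 5.85
position: [0.5354, -0.0069, 0.1944]
tool_rot: [-0.077, 0.997, 0.005, 0.003]
ft_force: [-3.5, -2.8, 0.5]
grip_width: 0.0003
```

```bash
python3 - <<'E'
from h import *
from rig import robot,cams
import cv2
to((.0166,0,.228),robot)
for n in('scene',): cv2.imwrite(f'pics/{n}5.png',cv2.resize(cams.camera(n)['img'][120:320,150:430,::-1],None,fx=2.5,fy=2.5))
E
```

```text
t 5.85 inc pos mm [-27.1   5.1 194.4] delta mm [-43.9  -5.3 -33.4] spin 0.011 tilt [ 0.005  0.01  -1.   ] F [-3.53 -2.82  0.54] w 0.0003
```

View pics/scene5.png

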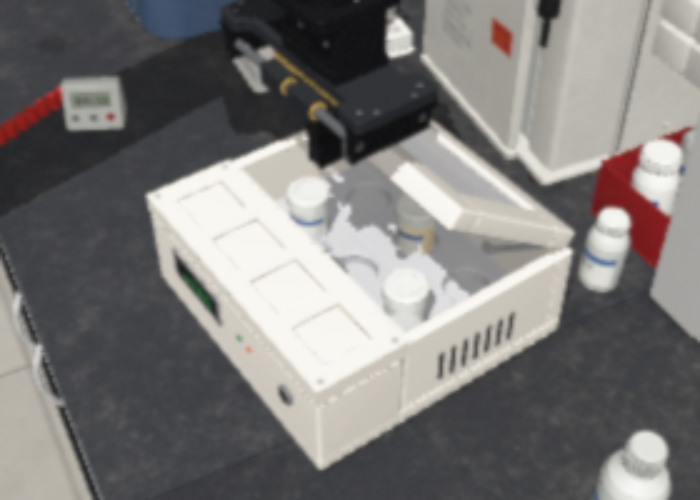

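>>> {"op": "play_rows", "data": {"commands": [{"x": -12,"y": -2,"z": -3,"spin": 0},{"x": -14,"y": -1,"z": -8,"spin": 0},{"x": -14,"y": -1,"z": -10,"spin": 0},{"x": -12,"y": 0,"z": -10,"spin": 0}]}}

```text
time: 6.3
position: [0.5579, -0.0037, 0.2252]
tool_rot: [-0.082, 0.996, 0.004, -0.034]
ft_force: [-5.1, -3.7, 2.8]
grip_width: 0.0005
```

```bash
python3 - <<'E'
from h import *
from rig import robot,cams
import cv2
to((.0539,0,.245),robot)
for n in('scene',): cv2.imwrite(f'pics/{n}6.png',cv2.resize(cams.camera(n)['img'][120:320,150:430,::-1],None,fx=2.5,fy=2.5))
E
```

```text
t 6.3 inc pos mm [ -4.4   5.  225.2] delta mm [-56.7  -5.9 -23.8] spin 0.02 tilt [-0.068  0.002 -0.998] F [-5.05 -3.67  2.8 ] w 0.0005
```

View pics/scene6.png

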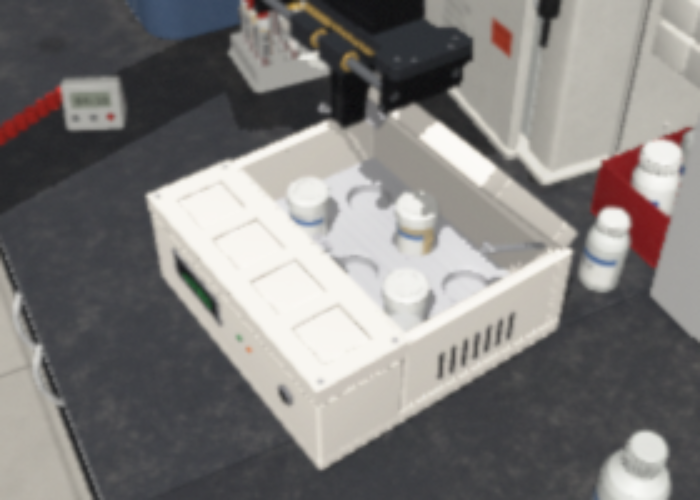

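>>> {"op": "play_rows", "data": {"commands": [{"x": -18,"y": -3,"z": 2,"spin": 0},{"x": -20,"y": -2,"z": -2,"spin": 0},{"x": -20,"y": 0,"z": -5,"spin": 0}]}}

```text
time: 6.65
position: [0.6102, 0.0025, 0.2305]
tool_rot: [-0.083, 0.996, 0.004, -0.041]
ft_force: [-2.2, -0.7, 1.2]
grip_width: 0.0006
```

```bash
python3 - <<'E'
from h import *
from rig import robot,cams
import cv2
to((.0539,0,.245),robot);print(robot.get_obs()['joint_velocities'].round(2))
for n in('scene',): cv2.imwrite(f'pics/{n}7.png',cv2.resize(cams.camera(n)['img'][120:320,150:430,::-1],None,fx=2.5,fy=2.5))
to((.0539,0,.245),robot);print(robot.get_obs()['joint_velocities'].round(2))
E
```

```text
t 6.65 inc pos mm [ 48.2   3.6 230.5] delta mm [ -4.4  -3.5 -15. ] spin 0.022 tilt [-0.082  0.002 -0.997] F [-2.18 -0.69  1.17] w 0.0006
[ 0.12  0.23 -0.57  0.01  0.37  0.11]
t 6.7 inc pos mm [ 52.9   3.3 231.3] delta mm [  0.1  -3.1 -13.7] spin 0.022 tilt [-0.074  0.002 -0.997] F [ 2.98 -0.26  0.68] w 0.0
[-0.01 -0.02  0.04 -0.   -0.07 -0.02]
```

View pics/scene7.png

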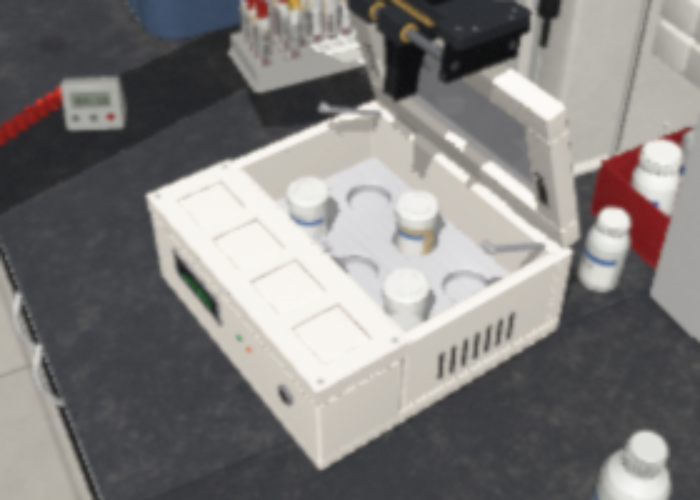

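>>> {"op": "play_rows", "data": {"commands": [{"x": -20,"y": -2,"z": -6,"spin": 0},{"x": -20,"y": -1,"z": -6,"spin": 0},{"x": -20,"y": 0,"z": -6,"spin": 0}]}}

```text
time: 7.0
position: [0.6729, 0.0116, 0.2448]
tool_rot: [-0.084, 0.996, 0.005, -0.041]
ft_force: [-0.1, -0.4, -1.1]
grip_width: 0.0004
```

```bash
python3 - <<'E'
from h import *
from rig import robot,cams
import cv2
to((.125,0,.25),robot)
for n in('scene',): cv2.imwrite(f'pics/{n}8.png',cv2.resize(cams.camera(n)['img'][80:320,150:430,::-1],None,fx=2.5,fy=2.5))
to((.125,0,.25),robot)
E
```

```text
t 7.0 inc pos mm [111.6   3.6 244.8] delta mm [-12.8  -3.9  -6.3] spin 0.024 tilt [-0.081  0.002 -0.997] F [-0.12 -0.4  -1.05] w 0.0004
t 7.05 inc pos mm [115.8   3.4 245.7] delta mm [-8.8 -3.5 -5. ] spin 0.024 tilt [-0.074  0.002 -0.997] F [2.39 1.22 0.94] w 0.0006
```

View pics/scene8.png

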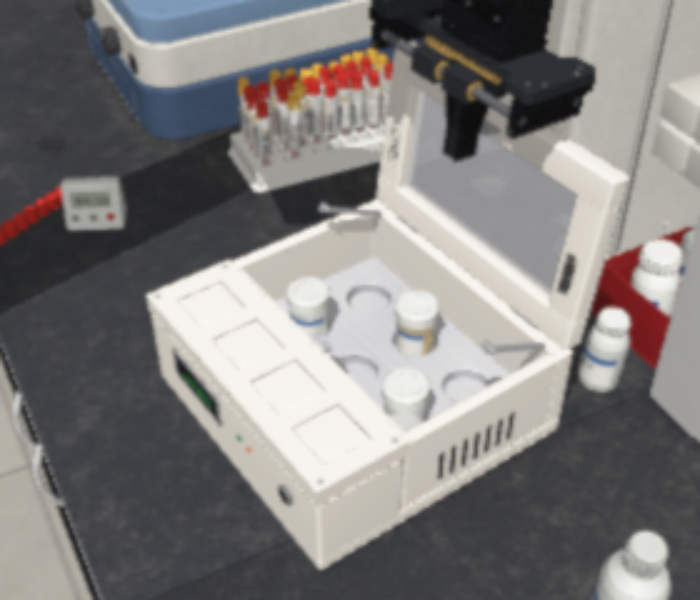

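>>> {"op": "play_rows", "data": {"commands": [{"x": -12,"y": 0,"z": -3,"spin": 0},{"x": -10,"y": 0,"z": -2,"spin": 0},{"x": 0,"y": 0,"z": 0,"spin": 0},{"x": 0,"y": 0,"z": 0,"spin": 0},{"x": 0,"y": 0,"z": 0,"spin": 0}]}}

```text
time: 7.55
position: [0.6878, 0.0155, 0.2471]
tool_rot: [-0.085, 0.995, 0.004, -0.051]
ft_force: [0.1, 0.8, -0.1]
grip_width: 0.0006
```

```bash
python3 - <<'E'
from h import *
from rig import robot,cams
import cv2
to((.125,0,.25),robot)
for n in('scene',): cv2.imwrite(f'pics/{n}9.png',cv2.resize(cams.camera(n)['img'][80:320,150:430,::-1],None,fx=2.5,fy=2.5))
E
```

```text
t 7.55 inc pos mm [126.9   5.4 247.1] delta mm [ 2.3 -5.3 -2.7] spin 0.026 tilt [-0.101 -0.001 -0.995] F [ 0.08  0.75 -0.15] w 0.0006
```

View pics/scene9.png

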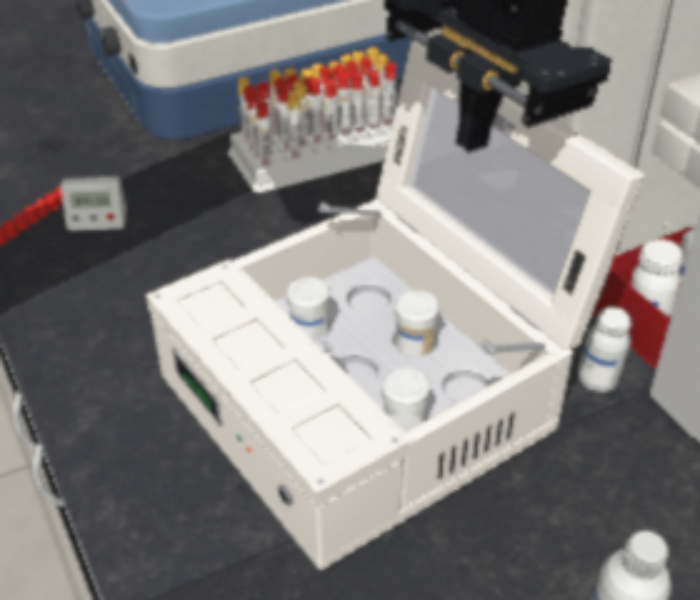

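Past upright, with no force on the fingers. I'll back away towards the robot and upward.

>>> {"op": "play_rows", "data": {"commands": [{"x": 20,"y": 0,"z": -5,"spin": 0},{"x": 30,"y": 0,"z": -10,"spin": 0},{"x": 35,"y": 0,"z": -10,"spin": 0},{"x": 35,"y": 0,"z": -5,"spin": 0},{"x": 35,"y": 0,"z": -5,"spin": 0},{"x": 30,"y": 0,"z": 0,"spin": 0},{"x": 0,"y": 0,"z": 0,"spin": 0},{"x": 0,"y": 0,"z": 0,"spin": 0}]}}

```text
time: 8.4
position: [0.5046, -0.0157, 0.302]
tool_rot: [-0.086, 0.995, 0.003, -0.046]
ft_force: [0.9, -0.2, 1.0]
grip_width: 0.0003
```

>>> {"op": "play_rows", "data": {"commands": [{"x": 0,"y": 0,"z": 0,"spin": 0},{"x": 0,"y": 0,"z": 0,"spin": 0},{"x": 0,"y": 0,"z": 0,"spin": 0},{"x": 0,"y": 0,"z": 0,"spin": 0},{"x": 0,"y": 0,"z": 0,"spin": 0}]}}

```text
time: 8.9
position: [0.5084, -0.0155, 0.3012]
tool_rot: [-0.087, 0.995, 0.003, -0.045]
ft_force: [0.1, -0.1, -0.2]
grip_width: 0.0007
```

```bash
python3 - <<'E'
from h import *
from rig import robot,cams
import cv2
to((.0,0,.25),robot)
a=cams.camera('scene')['img'][:,:,::-1]
cv2.imwrite('pics/scene10.png',cv2.resize(a[80:320,150:430],None,fx=2.5,fy=2.5));cv2.imwrite('pics/scene10f.png',a)
b=cams.camera('top')['img'][:,:,::-1]
cv2.imwrite('pics/top10.png',cv2.resize(b[130:300,140:440],None,fx=2.6,fy=2.6))
# expected lid corners for several angles
for th in(1.57,1.65,1.8):
  for y in(.138,-.138):
    P=w(POSE,np.array([.125-.17*np.cos(th),y,.115+.17*np.sin(th)]))
    u=proj('scene',P);v=proj('top',P);print(th,y,((u-[150,80])*2.5).round(),((v-[140,130])*2.6).round())
E
```

```text
t 8.9 inc pos mm [-55.1   0.4 301.2] delta mm [-59.3  -2.7  46.1] spin 0.03 tilt [-0.089 -0.001 -0.996] F [ 0.08 -0.14 -0.23] w 0.0007
1.57 0.138 [377.  45.] [279.  88.]
1.57 -0.138 [596. 188.] [546.  58.]
1.65 0.138 [389.  42.] [278.  75.]
1.65 -0.138 [609. 182.] [544.  45.]
1.8 0.138 [410.  38.] [276.  52.]
1.8 -0.138 [631. 175.] [540.  22.]
```

View pics/scene10.png

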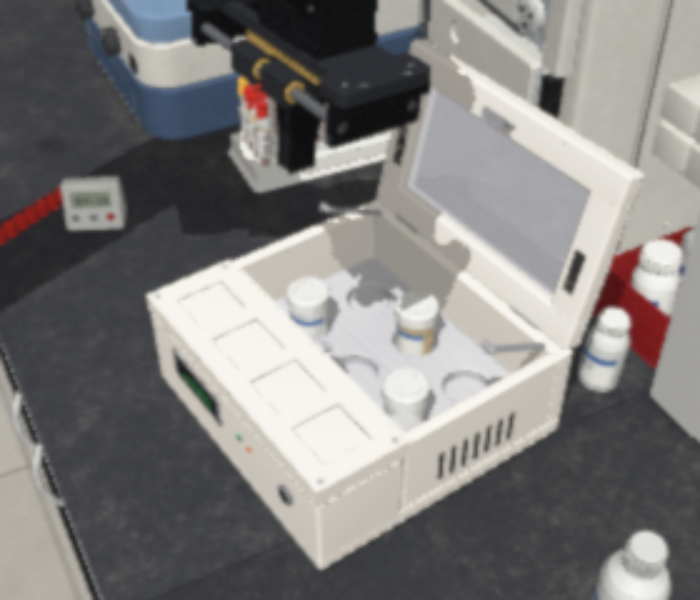

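View pics/top10.png

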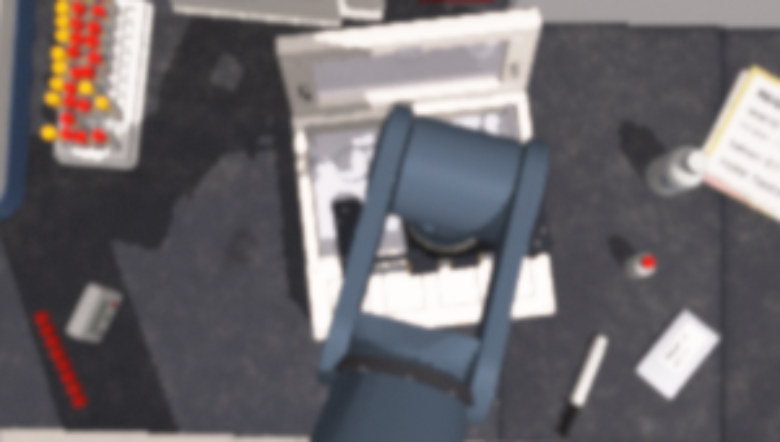

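```bash
python3 - <<'E'
from rig import robot
print(robot.get_obs()['joint_velocities'].round(3)); print(robot.hand_in())
E
```

```text
[-0.003 -0.005  0.002 -0.002  0.003  0.   ]
the job is handed in; nothing more can be done
None
```

The incubator is open, with its lid resting back against its stop, and I handed the job in at about 9 s of the 51 s allowed.

- **Release:** It was pad_4, the leftmost and the first one I felt. It gave about 6 mm at 4–5 N, with a brief 34 N when it reached the bottom, and the lid sprang ajar.
- **Lid:** I pushed it up along its arc with the closed fingertips, meeting about 5 N, until it went past upright and fell back onto its stop.
- **Last checks:** In the last scene picture the lid corners match the position expected at 1.8 rad. The jars are in their pockets, and the dropper, reagent and timer look unmoved in the top picture. The arm was still and clear of everything, with force readings near zero.
- **What did not go to plan:** The tool leaned up to 0.1 rad during the push and fell short of some of its moves. I made these up by going further, and nothing else was touched. One corner in the first position fit was about 4.6 pixels off, but the rest agreed within about 1.3 pixels, and the wrist camera put the pads within about 2 mm.
- **Not measured:** I judged that the release pad had come back up only by eye, as it looks flush in the pictures.

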